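# Hold the tea strainer over the mug

### The arm

A 6-joint arm with a two-finger parallel gripper is mounted at the origin on the work surface. World frame = base frame: x ahead of the robot, y to its left, z up, the work surface at z = 0. Lengths are in mm, angles in rad, forces in N, time in s.
With the tool pointing down it reaches from about 300 to 875 mm from the base axis. Payload 6.4 kg.
Tool frame: the origin (TCP) lies midway between the tips of the shut fingers; the grasp point (between the pads) lies robot.pinch_z behind it (robot.pinch_z is the distance from the TCP to the grasp point, in mm); z points along the fingers, y is the line along which they close (so a half turn about z gives the same grasp; the last joint's range is limited). The gripper opens to 85 mm and grips with 20 to 120 N. Pads are 22 mm wide; open, the fingers measure 114 mm over their backs; the gripper's body (76 mm by 85 mm) begins 54 mm behind the grasp point. The pads swing forward as they close: fully open they stand 13 mm farther back than shut.
Start: joints at [-1.458, 0.181, 1.607, -0, 1.354, -0.206], TCP at [180.237, -546.036, 231.288] pointing down, gripper open.
Joint ranges: [-2.99, 2.99], [-0.89, 2.07], [0.3, 2.58], [-1.14, 4.28], [0, 2.63], [-3.12, 3.12]. Speed limits (rad/s): [2.57, 2.57, 3.01, 3.14, 3.14, 3.14].

### API

Orientations are given as a rotation vector (axis times angle).
In Python, from rig import robot, imaging gives the robot as it stands (robot), with the cameras (imaging).
- The arm moves only by the tool jog_arm, called after ">>>" as name(argument=value, ...), one argument or row to a line, values as JSON. Schema: {"type":"object","properties":{"rows":{"type":"object","properties":{"plan":{"type":"array","items":{"type":"array","items":{"type":"number"},"minItems":4,"maxItems":4},"minItems":1,"maxItems":10}},"additionalProperties":false,"required":["plan"]},"finger_gap":{"type":"number"},"grip_force":{"type":"number"},"only":{"type":"string"},"quiet":{"type":"boolean"},"lines":{"type":"string"}},"required":["rows"],"additionalProperties":false}. rows is an object whose key "plan" holds a list of rows, 1 to 10 of them, each of 4 numbers: dx, dy, dz in mm, then a turn about the tool's z in rad; each row is the pose to reach, as a shift and turn from the pose commanded when the call began, along the tool's axes at that moment; what a row does not reach only later rows make up. A row lasts 1/10 s, in which the tool goes at most 50 mm and 0.15 rad, less where a joint would pass 70% of its speed; a pose out of reach is approached as far as the arm can. finger_gap is the opening from 0.0 (shut) to 1.0 (fully open), set as the call begins (left out keeps the last). The fingers move at their own pace and stop on an object; grip_force is the grip in N (left out, the last holds). Time passes only in rows, so rows that do not move let the fingers close. The tool returns the time, the measured TCP pose, the force, the opening and the grip force at its end. only (a regular expression) keeps the lines of the reply that match it, lines (a string "A,B") keeps lines A to B, and quiet returns only ok. Input that does not fit is refused with a message, and nothing moves.
- robot.get_obs(): the state, without advancing time (a new reading comes with each control period).
- imaging.get_image(name): name is "scene" or "top" or "wrist"; returns a dict with "image" (420x560x3 uint8, red, green, blue), "mtx" (3x3 intrinsics, pixels), "camera_from_world" (4x4, takes a point from world to camera coordinates). Camera axes: x right, y up, looking along -z (the intrinsics and any distortion apply to the point x, -y, -z); pixel columns grow to the right and rows downward; lengths in mm; the calibration is good to about 2 mm. A picture is of the moment at which its call begins. There is no depth.
- robot.hand_in(): hands the job in; it is judged then, once.
The state is a dict: "clock": time; "q": joint angles; "qd": joint speeds; "joint_efforts": joint torques, N m; "ee_pos": TCP position; "tcp_rot": TCP orientation; "ft_force": force on the tool from outside, world axes, zero at the start; "wrist_torque": the same for the moment, N m; "width": opening from 0.0 (shut) to 1.0 (fully open); "grasp_force": force on a finger pad.
Only numpy, scipy, OpenCV 4.12 (cv2) and the standard library are available. Lean on these libraries where they do the work, as an engineer would, in place of code of your own. Each camera call takes 0.05 s, during which the arm holds its last target. There are 200 camera calls.

### The job

Tea is about to be poured: take the lid off the big mug and balance it, knob up, on the round top of the upturned steel bowl. Then lift the tea strainer out of the draining basket, carry it over the top of the rack of standing saucers, and finish holding it level over the middle of that mug, about a centimetre above the rim and touching neither mug nor anything else, and keep holding it there. Leave the mug, the bowl and the other things on the counter where they stand.

Things in the scene. Friction and masses are not known exactly. Their poses are not given: they have to be found in the camera images.
- mug: The big white mug with a lid on it: 80 mm across the rim, 92 mm high, an ear at its +y side reaching about 35 mm out. Loose, 350 g. Origin: centre of its underside, z up.
- mug_rim (a point): Centre of the mug's mouth, level with its rim; axes as the mug's.
- lid: Flat white plastic lid lying loose on the mug's rim: disc 92 mm across and 6 mm thick with a flat underside, and a round knob at its centre, 24 mm in diameter, from 6 to 36 mm above the underside. About 60 g. Origin: centre of its flat underside, z up through the knob.
- bowl: Plain steel bowl standing upside down, a smooth half-ball 124 mm across and 62 mm high with nothing on top. Loose, about 500 g. Origin: centre of its base on the counter, z up; its top point is 62 mm above the origin.
- strainer: Steel tea strainer, a flat-bottomed tapered cup, open at the top, 52 mm across at the bottom, 72 mm at the top and 50 mm high, with a straight black bar handle. It stands in the draining basket. About 90 g. Origin: centre of the flat underside, z up. The handle runs level along -x from 35 to 135 mm from the axis, is 14 mm wide (y) and 10 mm high, its middle line 45 mm above the origin.
- basket: White draining basket with slots, a fixed open box 290 mm (x) by 250 mm (y), walls 5 mm thick and 55 mm high, floor 5 mm thick. Origin: centre of its underside.
- saucer_rack: Steel rack with six white saucers standing on edge one behind the other, 270 mm long (x), 130 mm wide (y), 145 mm high, between the basket and the mug. One loose body of about 1.8 kg. Origin: centre of its underside. Bystander.
- cup_drying: White teacup upside down in the basket, 72 mm across, 56 mm high. Bystander.
- dish_drying: Small blue dish upside down in the basket, 60 mm across, 34 mm high. Bystander.
- teacup: Small white teacup without handle or lid, 68 mm across, 58 mm high, standing open on the counter. Bystander.
- canister: Round steel canister, 74 mm across, 110 mm high. Bystander.
- soap: White bottle, 60 mm across, 170 mm high, on the far side. Bystander.
- spoon: Spoon with a wooden handle, 150 mm long lying on the counter on the robot's side of the mug and bowl. Bystander.

How it is judged (in metres and radians):
On the way, in this order (a step that is already met when the one before it is completed fails the run):
1. the lid balances, let go and still, knob up on the round top of the upturned bowl (horizontal distance between lid and bowl below 0.022 m and z of lid in the frame of bowl above 0.055 m and angle between lid's own z axis and vertical below 0.35 rad and contact force between lid and bowl above 0.1 N and contact force between lid and the arm below 0.05 N and contact force between lid and the fingers below 0.05 N and linear speed of lid below 0.03 m/s), for 0.3 s.
2. the strainer is carried over the top of the saucer rack (z of strainer in the frame of saucer_rack above 0.14 m and y of strainer in the frame of saucer_rack between -0.06 and 0.06 m and x of strainer in the frame of saucer_rack between -0.2 and 0.2 m), for 0.02 s.
At the end, for the whole second after the job is handed in: Held still: strainer within 12 mm of mug axis, 3-25 mm above its rim, tilt under 0.15 rad, touching no mug, lid or bowl. Lid let go, still, knob up on the bowl, within 22 mm of its axis, tilt under 0.35 rad. Mug upright; mug and bowl moved under 30 mm (all of step 1 and horizontal distance between strainer and mug_rim below 0.012 m and z of strainer in the frame of mug_rim between 0.003 and 0.025 m and angle between strainer's own z axis and vertical below 0.15 rad and contact force between strainer and mug below 0.02 N and contact force between strainer and lid below 0.02 N and contact force between strainer and bowl below 0.02 N and contact force between strainer and the fingers above 1 N and linear speed of strainer below 0.03 m/s and angle between mug's own z axis and vertical below 0.08 rad and height (world z) of mug below 0.01 m and distance of each of mug, bowl from where it was at the start of the episode below 0.03 m and contact force between strainer and saucer_rack below 0.02 N and contact force between strainer and canister below 0.02 N); the arm keeps its last pose, push and grip.
It fails at once if the saucer rack is moved more than 30 mm (distance of saucer_rack from where it was at the start of the episode above 0.03 m).
It fails at once if the upturned cup or dish in the basket is moved more than 30 mm (distance of any of cup_drying, dish_drying from where it was at the start of the episode above 0.03 m).
It fails at once if the teacup, canister, soap bottle or spoon is moved more than 30 mm (distance of any of teacup, canister, soap, spoon from where it was at the start of the episode above 0.03 m).
It also fails if it takes over 72 s, if anything falls off the work surface, if the arm or the gripper's body presses on something with over 40 N, if the wrist force passes 120 N, or if a joint passes its speed limit or range.

## Working session

There is one attempt and no reset: what is moved stays moved. The work goes in short steps, Python scripts to look and compute and a tool call to move; the robot and the scene stay as the last step left them, time stands still between calls to the robot, and variables do not carry over. Pictures are saved under pics/ and viewed, at most 13 in all, crops included, and the job is handed in when it is done.

```bash
ls; mkdir -p pics; python3 - <<'E'
from rig import robot, imaging
import cv2
for n in("scene","top"):
    d=imaging.get_image(n); cv2.imwrite(f"pics/{n}0.png",d["image"][:,:,::-1]); print(n,d["mtx"].tolist(),d["camera_from_world"].round(3).tolist())
o=robot.get_obs(); print(o,robot.pinch_z)
E
```

```text
pics
rig.py
scene [[526.3503682616899, 0.0, 280.79706630543234], [0.0, 526.3503682616899, 207.19547110688433], [0.0, 0.0, 1.0]] [[0.856, 0.517, -0.021, -503.105], [-0.258, 0.462, 0.849, 96.813], [0.448, -0.721, 0.529, -1532.261], [0.0, 0.0, 0.0, 1.0]]
top [[407.70028661168493, 0.0, 273.2845914816803], [0.0, 407.70028661168493, 209.8213415104036], [0.0, 0.0, 1.0]] [[-0.001, -1.0, -0.003, -15.811], [0.992, -0.002, 0.123, -595.484], [-0.123, -0.003, 0.992, -926.212], [0.0, 0.0, 0.0, 1.0]]
{'clock': 0.1, 'q': array([-1.45831236e+00,  1.81490828e-01,  1.60787217e+00,  1.27411329e-05,
        1.35378908e+00, -2.06326035e-01]), 'qd': array([ 0.00126987, -0.00132056, -0.00213747, -0.0013169 ,  0.00015317,
       -0.00025388]), 'joint_efforts': array([ 5.78044364e-04, -4.45877123e+01, -3.52236307e+01, -3.05594831e-04,
        4.11580782e-03,  2.85843191e-05]), 'ee_pos': array([ 180.1778037 , -545.53995586,  230.47801345]), 'tcp_rot': array([-3.10022654e+00, -4.98416013e-01, -1.34345525e-04]), 'ft_force': array([0.5997268 , 0.14431571, 0.33038163]), 'wrist_torque': array([ 0.01524528, -0.05631662, -0.03221874]), 'grasp_force': 0.0, 'width': 0.9972822753625973} 18.700000000000003
```

View pics/scene0.png

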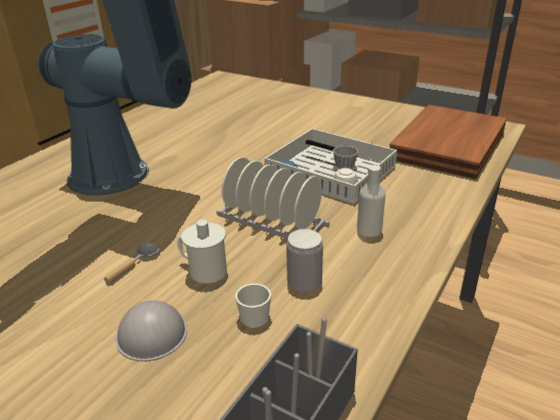

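View pics/top0.png

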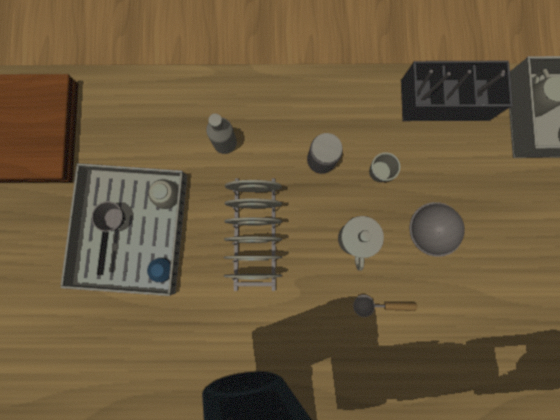

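The top view shows the lid at (362,238) with its knob at about (365,237), the bowl at (438,229), and the strainer at (108,217) with its handle running down to (101,273). The rack spans x 230–280 and y 180–290. I'll measure each of these with masks.

```bash
cat > h.py <<'E'
import numpy as np, cv2
from rig import robot, imaging
def rays(d,uv):
    T=np.array(d["camera_from_world"]);R=T[:3,:3];C=-R.T@T[:3,3]
    uv=np.atleast_2d(np.array(uv,float));K=d["mtx"]
    c=np.c_[(uv[:,0]-K[0,2])/K[0,0],-(uv[:,1]-K[1,2])/K[1,1],-np.ones(len(uv))]
    v=c@R; return C,v/np.linalg.norm(v,axis=1)[:,None]
def plane(d,uv,z):
    C,v=rays(d,uv); return (C+v*((z-C[2])/v[:,2])[:,None])[:,:2]
def fitc(p):
    A=np.c_[2*p,np.ones(len(p))];s=np.linalg.lstsq(A,(p**2).sum(1),rcond=None)[0];return s[:2],np.sqrt(s[2]+s[:2]@s[:2])
E
python3 - <<'E'
from h import *
d=imaging.get_image("top");im=d["image"];b=im[:,:,::-1]
hsv=cv2.cvtColor(b,cv2.COLOR_BGR2HSV)
sat=hsv[:,:,1];V=hsv[:,:,2]
for u,v in((350,238),(365,237),(438,215),(438,245),(108,217),(102,255),(115,250),(60+30,240),(400,270)):print(u,v,hsv[v,u])
a=cv2.resize(b[200:300,60:200],None,fx=4,fy=4,interpolation=cv2.INTER_CUBIC)
c=cv2.resize(b[180:280,325:475],None,fx=4,fy=4,interpolation=cv2.INTER_CUBIC)
cv2.imwrite("pics/ac.png",np.vstack([np.hstack([a,np.zeros((400,40,3),np.uint8)]),c])[:, :])
cv2.imwrite("pics/ac.png",cv2.resize(cv2.imread("pics/ac.png"),(450,600)))
m=((sat<60)&(V>50)).astype(np.uint8)
n,l,s,ct=cv2.connectedComponentsWithStats(m)
for i in range(1,n):
    if s[i,4]>60:print(s[i],ct[i].round(1))
E
```

```text
350 238 [ 35  25 135]
365 237 [ 28  28 136]
438 215 [13 24 95]
438 245 [18 28 91]
108 217 [ 18  27 112]
102 255 [120   9  30]
115 250 [17 27 66]
90 240 [18 15 87]
400 270 [ 19 118 121]
[ 413   56  147  101 6323] [516.3 102.8]
[207 114  29  39 748] [219.9 133. ]
[308 133  34  35 890] [325.  150.1]
[370 153  30  29 686] [384.6 167.1]
[   61   163   122   133 11795] [125.5 227.7]
[ 225  179   57  112 2560] [253.  227.4]
[ 410  203   54   53 2269] [436.3 229. ]
[ 339  216   44   54 1531] [361.  238.4]
[354 295  31  22 327] [364.3 304.7]
```

View pics/ac.png

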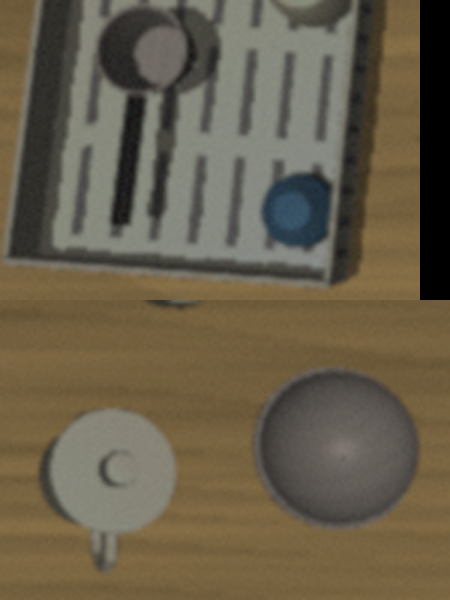

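The crop shows the handle as a dark bar from about (105.5,232) to (101,275), with its shadow to the right. The lid is a bright disc and the bowl has a visible lip.

```bash
python3 - <<'E'
from h import *
from scipy.optimize import least_squares
d=imaging.get_image("top");b=d["image"][:,:,::-1]
hsv=cv2.cvtColor(b,cv2.COLOR_BGR2HSV).astype(int);S,V=hsv[...,1],hsv[...,2]
def comp(m,seed):
    n,l,s,ct=cv2.connectedComponentsWithStats(m.astype(np.uint8));k=l==l[seed[1],seed[0]];return k.astype(np.uint8)
def cont(m): return max(cv2.findContours(m,cv2.RETR_EXTERNAL,cv2.CHAIN_APPROX_NONE)[0],key=len)[:,0,:]
# lid
m=comp((S<60)&(V>100),(350,238));m=cv2.morphologyEx(m,cv2.MORPH_OPEN,np.ones((13,13)))
p=plane(d,cont(m),98);print("lid",fitc(p),"minEnc",cv2.minEnclosingCircle(p.astype(np.float32)))
# bowl: near-half lip on z=0, far half tangent to sphere
m=comp((S<60)&(V>50),(438,215));m=cv2.morphologyEx(m,cv2.MORPH_CLOSE,np.ones((5,5)));c=cont(m)
C,v=rays(d,c)
def res(q):
    q3=np.array([*q,0]);w=q3-C;return np.linalg.norm(w-(v@w)[:,None]*v,axis=1)-62
pl=plane(d,c,0)
near=c[:,0]<425
s=fitc(pl[near]);print("near lip",s)
g=fitc(pl)[0];far=c[:,0]>445
r=least_squares(lambda q:res(q)[far],g);print("far sphere",r.x,np.abs(r.fun).max()); print("all z0",fitc(pl))
# strainer handle
m=comp((V<48)&(S<200),(102,255));m[:231]=0;m[:, :95]=0;m[:,110:]=0;ys,xs=np.nonzero(m);print("handle px",xs.min(),xs.max(),ys.min(),ys.max(),m.sum())
p=plane(d,np.c_[xs,ys],55);vx,vy,x0,y0=cv2.fitLine(p.astype(np.float32),cv2.DIST_HUBER,0,.01,.01).ravel();a=np.array([vx,vy]);a*=np.sign(a[0])
t=(p-[x0,y0])@a;print("handle mid",x0,y0,"dir",a,"ang",np.arctan2(a[1],a[0]),"ext",t.min(),t.max(),"tip",np.array([x0,y0])+t.min()*a)
print("axis est",np.array([x0,y0])+(t.min()+135-1)*a)
# rack corners, from feet extents
print("rack",plane(d,[[225,185],[282,185],[233,289],[277,289]],0).round().tolist())
E
```

```text
lid (array([ 528.1706074 , -212.63365806]), np.float64(43.76742433834204)) minEnc ((527.3746948242188, -211.88677978515625), 46.61564636230469)
near lip (array([ 552.77918239, -414.17214845]), np.float64(65.00996778354109))
far sphere [ 551.04179578 -410.76387408] 2.252252031854397
all z0 (array([ 552.65605669, -413.55029026]), np.float64(64.31818874263658))
handle px 98 107 232 274 216
handle mid 493.75293 374.70557 dir [ 0.9966383  -0.08192728] ang -0.08201921 ext -47.43162532599985 48.626039677444886 tip [446.48075535 378.59151032]
axis est [580.03028729 367.61325518]
rack [[662.0, 103.0], [662.0, -38.0], [409.0, 80.0], [409.0, -25.0]]
```

>>> jog_arm(
  rows={"plan":[[20,-10,0,0.05],[60,-29,0,0.15],[105,-50,0,0.25],[150,-72,0,0.319],[195,-93,0,0.319],[240,-115,0,0.319],[285,-136,0,0.319],[330,-158,0,0.319],[370,-177,0,0.319],[400,-191,0,0.319]]},
  finger_gap=1.0,
)

```text
clock: 1.2
ee_pos: [501.8, -236.9, 231.2]
tcp_rot: [-3.141, -0.002, -0.0]
ft_force: [0.1, -0.7, 0.2]
width: 1.003
grasp_force: 0.0
```

>>> jog_arm(
  rows={"plan":[[20,-10,0,0],[30,-16,0,0],[34,-17,0,0],[34,-17,0,0],[34,-17,0,0]]},
)

```text
clock: 1.7
ee_pos: [533.5, -223.1, 231.2]
tcp_rot: [-3.142, 0.002, 0.001]
ft_force: [-0.3, 0.2, 0.5]
width: 0.999
grasp_force: 0.0
```

```bash
python3 - <<'E'
from h import *
from scipy.spatial.transform import Rotation as R
o=robot.get_obs();print(o["clock"],o["ee_pos"],R.from_rotvec(o["tcp_rot"]).as_matrix().round(3).tolist(),o["q"].round(2))
d=imaging.get_image("wrist");cv2.imwrite("pics/w1.png",d["image"][:,:,::-1])
E
```

```text
1.7 [ 533.48559662 -223.08586626  231.15035593] [[1.0, -0.001, -0.001], [-0.001, -1.0, 0.0], [-0.001, -0.0, -1.0]] [-0.6   0.19  1.6  -0.    1.36  0.97]
```

View pics/w1.png

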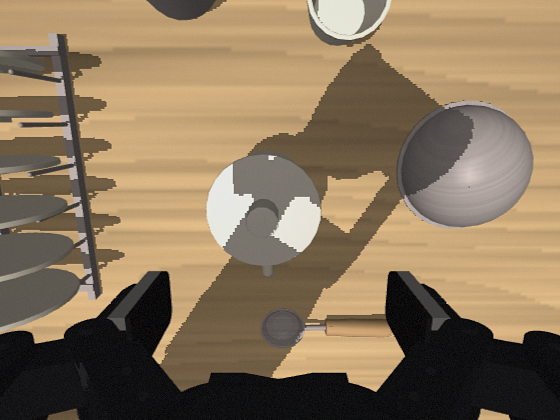

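The wrist view shows the lid ellipse centred near (264,210), its knob top at about (262,216), and the bowl at (466,163).

```bash
python3 - <<'E'
from h import *
d=imaging.get_image("wrist")
th=np.linspace(0,2*np.pi,40)
e=np.c_[263.7+57.5*np.cos(th),209.7+55.5*np.sin(th)]
print("lid",fitc(plane(d,e,98)),"knob",plane(d,[262,217],128))
b=d["image"][:,:,::-1];S=cv2.cvtColor(b,cv2.COLOR_BGR2HSV)[...,1]
m=(S<50).astype(np.uint8);m[:, :385]=0;m[:90]=0;m[240:]=0
c=max(cv2.findContours(m,cv2.RETR_EXTERNAL,cv2.CHAIN_APPROX_NONE)[0],key=len)[:,0,:]
print(cv2.boundingRect(c),fitc(plane(d,c,0)))
C,v=rays(d,c);from scipy.optimize import least_squares
def res(q):
    w=np.array([*q,0])-C;return np.linalg.norm(w-(v@w)[:,None]*v,axis=1)-62
k=c[:,0]-c[:,1]>310
r=least_squares(lambda q:res(q)[k],[550,-412]);print(r.x,np.abs(r.fun).max(),C)
E
```

```text
lid (array([ 529.69115505, -211.40165447]), np.float64(45.4393671945017)) knob [[ 533.65164307 -211.36757228]]
(397, 101, 136, 127) (array([ 552.20195179, -415.84048384]), np.float64(67.7363216777767))
[ 555.4348051  -410.28046685] 1.8980353643042989 [ 599.52546425 -222.69516809  373.32961141]
```

>>> jog_arm(
  rows={"plan":[[-4.5,-11,20,0],[-4.5,-11,60,0],[-4.5,-11,100,0],[-4.5,-11,120,0],[-4.5,-11,128,0],[-4.5,-11,128,0]]},
  finger_gap=1.0,
)

```text
clock: 2.4
ee_pos: [528.9, -211.5, 102.6]
tcp_rot: [-3.141, 0.002, 0.003]
ft_force: [0.5, -1.2, 1.0]
width: 1.003
grasp_force: 0.0
```

>>> jog_arm(
  rows={"plan":[[0,0,0,0],[0,0,0,0],[0,0,0,0],[0,0,0,0],[0,0,0,0],[0,0,0,0],[0,0,0,0],[0,0,0,0]]},
  finger_gap=0.0,
  grip_force=30,
)

```text
clock: 3.2
ee_pos: [530.1, -211.4, 104.2]
tcp_rot: [3.141, -0.0, 0.001]
ft_force: [-1.3, 1.5, 5.8]
width: 0.265
grasp_force: 29.4
```

>>> jog_arm(
  rows={"plan":[[0,0,-10,0],[0,0,-30,0],[2,15,-45,0],[7,50,-50,0],[12,95,-50,0],[17,140,-50,0],[21,175,-50,0],[23,192,-45,0],[24,199,-30,0],[24,199,-20,0]]},
)

```text
clock: 4.2
ee_pos: [553.0, -410.3, 121.4]
tcp_rot: [-3.14, 0.002, 0.002]
ft_force: [-0.2, 0.8, -1.4]
width: 0.265
grasp_force: 29.6
```

>>> jog_arm(
  rows={"plan":[[0,0,0,0],[0,0,0,0]]},
)

```text
clock: 4.4
ee_pos: [553.5, -408.5, 122.4]
tcp_rot: [-3.14, -0.002, 0.002]
ft_force: [-0.2, -0.2, -0.9]
width: 0.268
grasp_force: 29.6
```

```bash
python3 - <<'E'
from h import *
for n in("top","scene"):
    d=imaging.get_image(n);b=d["image"][:,:,::-1]
    b=b[150:300,340:540] if n=="top" else b[230:380,60:260]
    cv2.imwrite(f"pics/{n}2.png",cv2.resize(b,None,fx=2,fy=2))
cv2.imwrite("pics/p2.png",np.hstack([cv2.imread("pics/top2.png"),cv2.imread("pics/scene2.png")]))
E
```

```text
(no output)
```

View pics/p2.png

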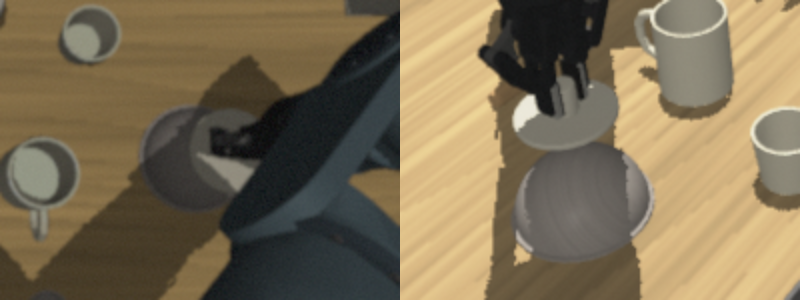

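The lid is held above the bowl and the mug is now open. I'll lower it gently.

>>> jog_arm(
  rows={"plan":[[0,2,15,0],[0,2,30,0],[0,2,40,0],[0,2,43,0],[0,2,45,0],[0,2,46,0],[0,2,47,0],[0,2,47,0]]},
)

```text
clock: 5.3
ee_pos: [553.9, -412.5, 76.7]
tcp_rot: [3.141, -0.0, 0.001]
ft_force: [-0.7, 0.3, -0.8]
width: 0.266
grasp_force: 29.6
```

>>> jog_arm(
  rows={"plan":[[0,0,1,0],[0,0,2,0],[0,0,2,0]]},
)

```text
clock: 5.6
ee_pos: [553.6, -412.3, 74.2]
tcp_rot: [-3.142, 0.0, 0.0]
ft_force: [0.3, 0.6, -0.3]
width: 0.268
grasp_force: 29.6
```

>>> jog_arm(
  rows={"plan":[[0,0,0.7,0],[0,0,1.4,0],[0,0,1.4,0]]},
)

```text
clock: 5.9
ee_pos: [553.8, -412.3, 73.8]
tcp_rot: [3.141, -0.0, 0.0]
ft_force: [-2.5, 2.4, 5.2]
width: 0.27
grasp_force: 30.2
```

>>> jog_arm(
  rows={"plan":[[0,0,0.7,0],[0,0,0.7,0]]},
)

```text
clock: 6.1
ee_pos: [553.9, -412.4, 73.8]
tcp_rot: [3.141, 0.0, 0.0]
ft_force: [-3.1, 2.4, 9.4]
width: 0.27
grasp_force: 30.5
```

>>> jog_arm(
  rows={"plan":[[0,0,-0.8,0],[0,0,-0.8,0]]},
)

```text
clock: 6.3
ee_pos: [553.9, -412.4, 73.8]
tcp_rot: [3.141, -0.0, 0.001]
ft_force: [-1.9, 1.9, 5.8]
width: 0.269
grasp_force: 30.0
```

>>> jog_arm(
  rows={"plan":[[0,0,0,0],[0,0,0,0],[0,0,0,0],[0,0,0,0],[0,0,0,0]]},
  finger_gap=0.8,
)

```text
clock: 6.8
ee_pos: [553.6, -412.3, 72.7]
tcp_rot: [-3.141, 0.0, 0.0]
ft_force: [0.7, -0.0, -0.6]
width: 0.802
grasp_force: 0.0
```

>>> jog_arm(
  rows={"plan":[[0,0,-5,0],[0,0,-20,0],[0,0,-50,0],[0,0,-90,0],[0,0,-110,0],[0,0,-110,0]]},
)

```text
clock: 7.4
ee_pos: [555.8, -414.4, 189.7]
tcp_rot: [3.134, -0.0, 0.011]
ft_force: [-0.6, -0.9, 1.1]
width: 0.798
grasp_force: 0.0
```

```bash
python3 - <<'E'
from h import *
d=imaging.get_image("scene");b=d["image"][:,:,::-1];cv2.imwrite("pics/s3.png",cv2.resize(b[150:390,60:380],None,fx=2,fy=2))
E
```

```text
(no output)
```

View pics/s3.png

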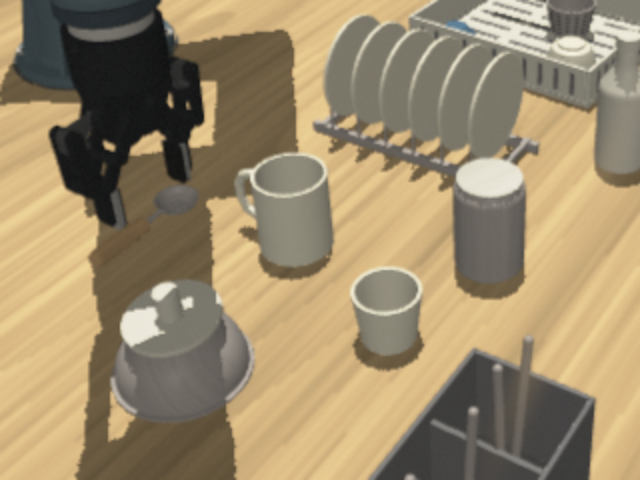

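The lid is resting on the bowl, with some tilt visible. I'll move away over the rack and measure the tilt from above.

>>> jog_arm(
  rows={"plan":[[0,0,-20,0],[-5,-30,-50,0],[-10,-75,-60,0],[-15,-122,-60,0],[-20,-170,-60,0],[-20,-218,-60,0],[-20,-266,-60,0],[-20,-314,-60,0],[-20,-350,-60,0],[-20,-370,-60,0]]},
  finger_gap=1.0,
)

```text
clock: 8.45
ee_pos: [532.5, -39.1, 241.8]
tcp_rot: [-3.14, -0.004, 0.004]
ft_force: [-0.2, -0.0, -1.1]
width: 1.002
grasp_force: 0.0
```

```bash
python3 - <<'E'
from h import *
b=[]
for n in("top","scene"):
    d=imaging.get_image(n);cv2.imwrite(f"pics/{n}4.png",d["image"][:,:,::-1])
    im=d["image"][:,:,::-1]; b.append(cv2.resize(im[170:290,330:480] if n=="top" else im[260:380,90:240],None,fx=2.6,fy=2.6,interpolation=cv2.INTER_CUBIC))
cv2.imwrite("pics/p4.png",np.hstack(b));print(robot.get_obs()["ee_pos"],robot.get_obs()["clock"])
E
```

```text
[532.79636535 -39.36844621 241.92032117] 8.55
```

View pics/p4.png

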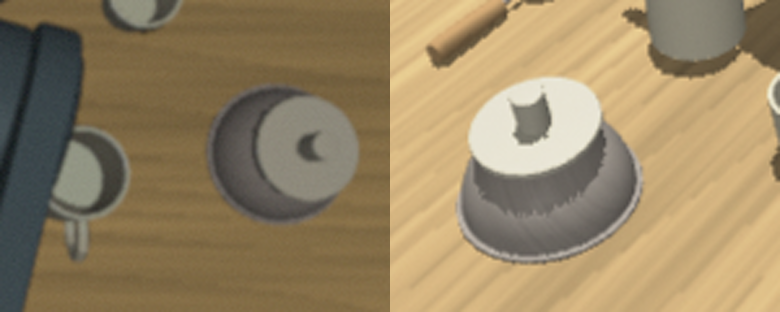

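```bash
python3 - <<'E'
from h import *
dt,ds=imaging.get_image("top"),imaging.get_image("scene")
def tri(a,b):
    A=[];y=[]
    for d,p in((dt,a),(ds,b)):
        C,v=rays(d,p);P=np.eye(3)-np.outer(v[0],v[0]);A.append(P);y.append(P@C)
    return np.linalg.lstsq(np.vstack(A),np.hstack(y),rcond=None)[0]
for t,d,roi in(("top",dt,(slice(200,255),slice(425,472))),("scene",ds,(slice(285,330),slice(115,175)))):
    b=d["image"][:,:,::-1];h=cv2.cvtColor(b,cv2.COLOR_BGR2HSV)[roi];print(t,h[25,30],h[5,5])
    m=np.zeros(b.shape[:2],np.uint8);m[roi]=((h[...,1]<60)&(h[...,2]>(105 if t=="top" else 160)))
    c=cv2.convexHull(max(cv2.findContours(m,cv2.RETR_EXTERNAL,cv2.CHAIN_APPROX_NONE)[0],key=len))
    e=cv2.fitEllipse(c);print(e,cv2.boundingRect(c))
L=tri((448.1,226.9),(146.3,308.5));print("lid",L,"knob",tri((453.5,226.5),(142.7,296.0)))
# tilt check: predicted image ellipses of disc for tilt
C,v=rays(ds,(146.3,308.5));print(v)
def proj(d,P):
    T=np.array(d["camera_from_world"]);c=P@T[:3,:3].T+T[:3,3];K=d["mtx"];return np.c_[K[0,0]*c[:,0]/-c[:,2]+K[0,2],K[1,1]*-c[:,1]/-c[:,2]+K[1,2]]
th=np.linspace(0,6.28,60);
for d in(dt,ds):print("level disc would be",cv2.fitEllipse(proj(d,np.c_[553+46*np.cos(th),-412+46*np.sin(th),68+0*th]).astype(np.float32)))
E
```

```text
top [ 21  31 141] [21 27 65]
((447.9007873535156, 226.77394104003906), (37.915103912353516, 41.087196350097656), 154.47463989257812) (429, 206, 39, 42)
scene [ 24  28 128] [ 19 101 217]
((145.3148651123047, 308.16339111328125), (35.39613723754883, 52.61184310913086), 70.86886596679688) (120, 290, 52, 37)
lid [ 553.26219964 -414.31098416   63.67996675] knob [ 551.4104822  -414.30330785   92.62289448]
[[-0.58785928  0.47629678 -0.6538829 ]]
level disc would be ((447.3763427734375, 226.48721313476562), (39.460655212402344, 41.58381271362305), 132.05142211914062)
level disc would be ((145.61355590820312, 306.58831787109375), (33.373477935791016, 53.08552169799805), 74.84770965576172)
```

The lid is nearly level, with its centre at about (553,-414). Next is the strainer.

>>> jog_arm(
  rows={"plan":[[0,-20,0,0],[0,-60,0,0],[-2,-105,0,0.02],[-4,-152,0,0.04],[-6,-200,0,0.06],[-8,-248,0,0.082],[-10,-296,0,0.082],[-12,-344,0,0.082],[-12,-380,0,0.082],[-12,-405,0,0.082]]},
  finger_gap=1.0,
)

```text
clock: 9.65
ee_pos: [522.1, 363.9, 242.1]
tcp_rot: [3.139, -0.129, -0.001]
ft_force: [-0.3, -0.4, 0.5]
width: 1.002
grasp_force: 0.0
```

>>> jog_arm(
  rows={"plan":[[0,0,10,0],[0,0,20,0],[0,0,20,0]]},
)

```text
clock: 9.95
ee_pos: [521.2, 360.4, 219.9]
tcp_rot: [3.136, -0.132, -0.007]
ft_force: [-0.8, -0.2, -0.2]
width: 1.003
grasp_force: 0.0
```

```bash
python3 - <<'E'
from h import *
d=imaging.get_image("wrist");cv2.imwrite("pics/w5.png",d["image"][:,:,::-1])
t=imaging.get_image("top");b=t["image"][:,:,::-1];cv2.imwrite("pics/top5.png",b)
E
```

```text
(no output)
```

View pics/w5.png

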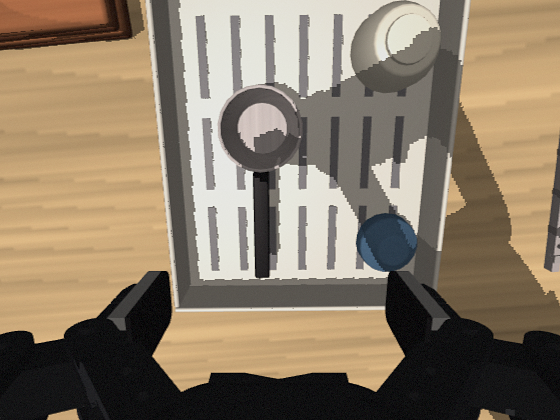

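The wrist view shows the strainer rim centred at about (260,127) and the handle from (261,172) to (262,277). The dish is well clear to the right.

```bash
python3 - <<'E'
from h import *
d=imaging.get_image("wrist");b=d["image"][:,:,::-1];V=b.max(2)
m=np.zeros(V.shape,np.uint8);m[178:272,245:280]=V[178:272,245:280]<45
ys,xs=np.nonzero(m)
pts=[(np.mean(xs[ys==r]),r) for r in range(178,272) if (ys==r).any()]
p=plane(d,pts,55);q=np.polyfit(p[:,0],p[:,1],1);print("handle y at 520:",np.polyval(q,520),"slope",q[0],"px w",np.mean([np.ptp(xs[ys==r]) for r in range(180,270,10)]))
th=np.linspace(0,6.28,40);print("rim",fitc(plane(d,np.c_[260+40.5*np.cos(th),127.5+43*np.sin(th)],55)),plane(d,[[262,277],[261,172]],55))
t=imaging.get_image("top");b=t["image"][:,:,::-1];h=cv2.cvtColor(b,cv2.COLOR_BGR2HSV)
m=np.zeros(V.shape,np.uint8);m[210:264,332:390]=(h[210:264,332:390,1]<70)
m=cv2.morphologyEx(m,cv2.MORPH_CLOSE,np.ones((9,9)))
m=cv2.morphologyEx(m,cv2.MORPH_OPEN,cv2.getStructuringElement(2,(17,17)))
c=max(cv2.findContours(m,0,1)[0],key=len)[:,0,:];print("mug bbox",cv2.boundingRect(c),fitc(plane(t,c,92)))
cv2.imwrite("pics/mug5.png",cv2.resize(b[200:280,320:400],None,fx=6,fy=6,interpolation=cv2.INTER_CUBIC))
E
```

```text
handle y at 520: 372.7646582125968 slope -0.118029560790772 px w 14.0
rim (array([582.52846162, 371.2471641 ]), np.float64(34.43534895618729)) [[448.24644097 382.46103384]
 [546.35807186 373.89639146]]
mug bbox (339, 218, 41, 39) (array([ 528.38659008, -206.13155979]), np.float64(42.23456051261597))
```

View pics/mug5.png

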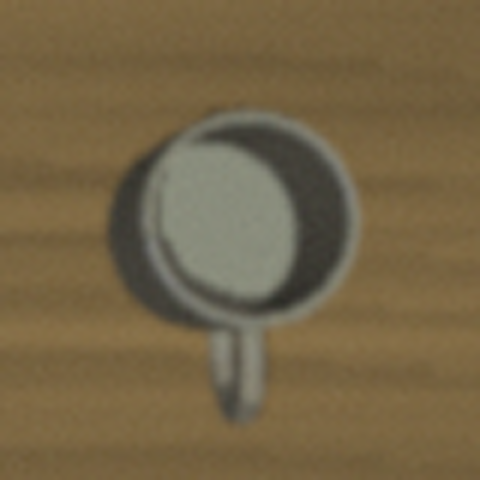

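The mug is clear in the crop, with its rim centred at about (251,217), which is full-image (361.4,235.8).

```bash
python3 - <<'E'
from h import *
from scipy.spatial.transform import Rotation as R
t=imaging.get_image("top");th=np.linspace(0,6.28,40)
print("mug",fitc(plane(t,np.c_[361.4+18.1*np.cos(th),235.8+18*np.sin(th)],92)))
o=robot.get_obs();M=R.from_rotvec(o["tcp_rot"]).as_matrix();print(o["clock"],o["ee_pos"],M.round(3).tolist())
print("delta tool",M.T@(np.array([521,372.7,31])-o["ee_pos"]))
E
```

```text
mug (array([ 530.70341249, -211.30734914]), np.float64(39.813059327865375))
10.2 [522.46923747 361.90646302 223.60815588] [[0.997, -0.083, 0.001], [-0.083, -0.997, 0.0], [0.001, -0.0, -1.0]]
delta tool [ -2.52157704 -10.56360972 192.61000132]
```

>>> jog_arm(
  rows={"plan":[[-2,-10,20,0.02],[-2,-10.5,60,0.02],[-2,-10.5,105,0.02],[-2,-10.5,145,0.02],[-2,-10.5,175,0.02],[-2,-10.5,188,0.02],[-2,-10.5,192,0.02],[-2,-10.5,192,0.02]]},
  finger_gap=1.0,
)

```text
clock: 11.0
ee_pos: [521.6, 373.6, 32.0]
tcp_rot: [-3.137, 0.161, -0.002]
ft_force: [0.1, 0.0, 0.1]
width: 1.001
grasp_force: 0.0
```

>>> jog_arm(
  rows={"plan":[[0,0,0,0],[0,0,0,0],[0,0,0,0],[0,0,0,0],[0,0,0,0],[0,0,0,0],[0,0,0,0],[0,0,0,0],[0,0,0,0]]},
  finger_gap=0.0,
  grip_force=70,
)

```text
clock: 11.9
ee_pos: [520.8, 373.4, 31.3]
tcp_rot: [-3.137, 0.16, -0.0]
ft_force: [-1.3, -0.8, 4.8]
width: 0.151
grasp_force: 67.8
```

>>> jog_arm(
  rows={"plan":[[0,0,-5,0],[0,0,-20,0],[0,0,-50,0],[0,0,-90,0],[0,0,-130,0],[0,0,-160,0],[0,0,-178,0],[0,0,-185,0],[0,0,-185,0],[0,0,-185,0]]},
)

```text
clock: 12.9
ee_pos: [520.0, 373.0, 214.7]
tcp_rot: [3.137, -0.16, -0.003]
ft_force: [-0.9, 0.0, -2.1]
width: 0.146
grasp_force: 67.7
```

```bash
python3 - <<'E'
from h import *
d=imaging.get_image("wrist");cv2.imwrite("pics/w6.png",d["image"][:,:,::-1])
E
```

```text
(no output)
```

View pics/w6.png

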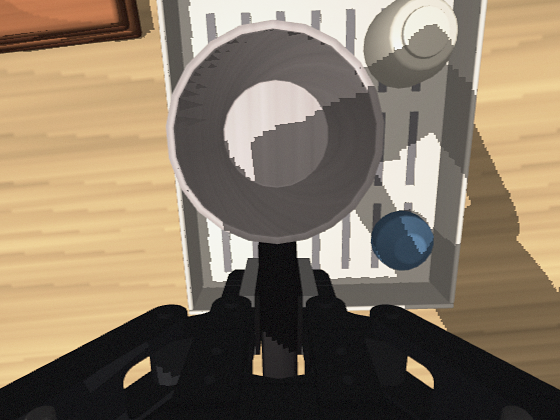

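The strainer is held, with its rim spanning about (168–383, 20–243) and its inner floor centred at (276,133). I'll measure its axis and tilt relative to the tool.

```bash
python3 - <<'E'
from h import *
from scipy.spatial.transform import Rotation as R
d=imaging.get_image("wrist");o=robot.get_obs();M=R.from_rotvec(o["tcp_rot"]).as_matrix();e=o["ee_pos"]
th=np.linspace(0,6.28,60)
for n,(cx,cy,a,b),z in(("rim",(275.5,131.5,107.5,111.5),e[2]+23.7),("floor",(276,133.3,52,54),e[2]-25.3)):
    c,r=fitc(plane(d,np.c_[cx+a*np.cos(th),cy+b*np.sin(th)],z));print(n,c,r,"tool",(M.T@(np.r_[c,z]-e)).round(1))
print(e,M.round(3).tolist(),o["clock"])
E
```

```text
rim [579.61408086 368.15355944] 34.90124686684065 tool [ 59.9  -1.3 -23.9]
floor [579.20427691 368.21401294] 23.84065982582509 tool [59.6 -1.4 25.1]
[519.79212177 372.89790343 214.05250277] [[0.995, -0.102, -0.003], [-0.102, -0.995, -0.001], [-0.003, 0.002, -1.0]] 13.0
```

>>> jog_arm(
  rows={"plan":[[0,10,0,0],[0,35,0,0],[1,70,0,0],[2,110,0,0],[3,150,0,0],[4,190,0,0],[5,230,0,0],[6,270,0,0],[6,305,0,0],[6,330,0,0]]},
)

```text
clock: 14.0
ee_pos: [492.0, 41.9, 215.4]
tcp_rot: [3.137, -0.163, -0.002]
ft_force: [0.2, -0.9, -1.2]
width: 0.147
grasp_force: 67.8
```

>>> jog_arm(
  rows={"plan":[[0,15,0,0],[1,45,0,0],[1,80,0,0],[2,120,0,0],[3,160,0,0],[4,195,0,0],[4,225,0,0],[4,240,0,0],[4,250,0,0],[4,250,0,0]]},
)

```text
clock: 15.0
ee_pos: [471.1, -205.2, 215.6]
tcp_rot: [-3.137, 0.162, 0.001]
ft_force: [-0.3, -0.2, -1.2]
width: 0.147
grasp_force: 67.9
```

```bash
python3 - <<'E'
from h import *
from scipy.spatial.transform import Rotation as R
o=robot.get_obs();M=R.from_rotvec(o["tcp_rot"]).as_matrix();print(o["ee_pos"],o["clock"],M.T@(np.array([470.9,-206.7,131.3])-o["ee_pos"]))
E
```

```text
[ 471.0790535  -205.16327548  215.61682603] 15.0 [3.45682875e-02 1.57619408e+00 8.43162805e+01]
```

>>> jog_arm(
  rows={"plan":[[0,1.5,10,0],[0,1.5,30,0],[0,1.5,50,0],[0,1.5,65,0],[0,1.5,75,0],[0,1.5,80,0],[0,1.5,80,0],[0,1.5,80,0]]},
)

```text
clock: 15.8
ee_pos: [471.8, -206.2, 136.6]
tcp_rot: [3.137, -0.16, 0.001]
ft_force: [0.2, -0.1, -0.3]
width: 0.142
grasp_force: 67.9
```

```bash
python3 - <<'E'
from h import *
b=[]
for n in("top","scene"):
    d=imaging.get_image(n);im=d["image"][:,:,::-1]; b.append(cv2.resize(im[180:280,310:410] if n=="top" else im[190:290,160:260],None,fx=4,fy=4,interpolation=cv2.INTER_CUBIC))
cv2.imwrite("pics/p7.png",np.hstack(b));print(robot.get_obs()["ee_pos"],robot.get_obs()["clock"])
E
```

```text
[ 471.89678984 -206.45030071  136.84710026] 15.9
```

View pics/p7.png

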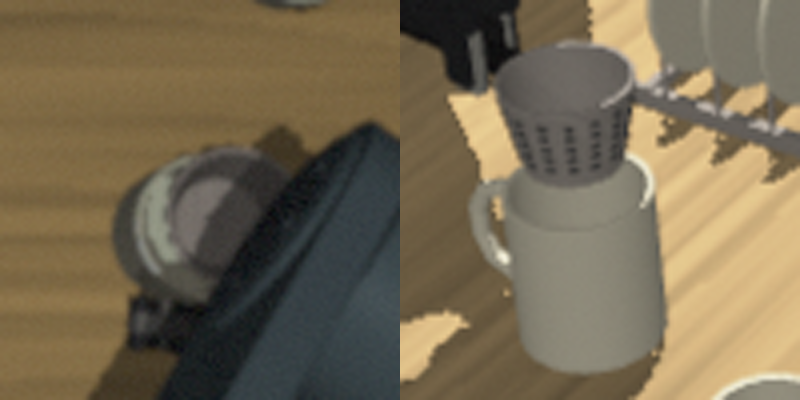

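In the scene view the strainer sits centred over the mug to within 2–3 mm, about 16–18 mm above the rim and level. I'll lower it slightly, settle and hand in.

>>> jog_arm(
  rows={"plan":[[0,0,2,0],[0,0,4,0],[0,0,4,0],[0,0,4,0],[0,0,4,0],[0,0,4,0]]},
)

```text
clock: 16.5
ee_pos: [471.3, -206.2, 132.0]
tcp_rot: [3.137, -0.161, 0.0]
ft_force: [0.2, 0.4, -0.9]
width: 0.146
grasp_force: 67.9
```

```bash
python3 - <<'E'
from h import *
d=imaging.get_image("scene");im=d["image"][:,:,::-1];cv2.imwrite("pics/p8.png",cv2.resize(im[180:360,90:330],None,fx=3,fy=3,interpolation=cv2.INTER_CUBIC))
E
```

```text
(no output)
```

View pics/p8.png

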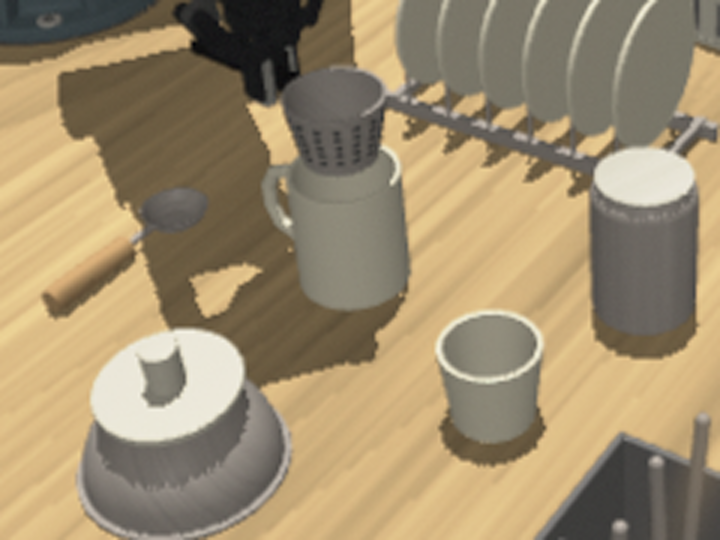

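The picture shows the lid resting knob-up on the bowl (168,385) and the strainer hovering level over the mug (340,160). Nothing else has moved.

```bash
python3 -c "
from rig import robot, imaging
print(robot.hand_in())"
```

```text
the job is handed in; nothing more can be done
None
```

I've handed the job in, at about 16.6 s on the robot clock: the lid is balanced knob-up on the bowl and the strainer is held level over the mug, about 13 mm above the rim; hand-in returned no verdict.

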